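# Knock the stuck insert out of the die

### The job

A round insert is stuck in the die that stands upside down on the green-legged stand. Take the wooden-handled drift out of the rack, put its stem down the hole in the top of the die and press it all the way home, so that the insert is pushed out and lands on the tray underneath. Leave the drift standing in the hole and let go of it.

Things in the scene. Friction and masses are not known exactly. Their poses are not given: they have to be found in the camera images.
- drift: Tool to use, hanging upright in the rack: steel stem 18 mm in diameter (last 8 mm narrow to 12), 72 mm long below a round collar 60 mm in diameter, 6 mm thick; above it a round wooden handle 34 mm in diameter, 50 mm tall (z = 6 to 56 mm), flat top. About 150 g. Origin on the axis at the collar's underside, z up. At the start its y axis runs along the rack's row: grip across the row, along x.
- rack: Fixed plywood rack, 260 mm (y) x 85 mm (x), top 95 mm above the table; origin at its foot's centre. Three 25 mm holes at y = -85, 0, 85 mm; a tool hangs loosely by its collar in each, the drift in any one. The others have the same collar: one a low steel hexagonal head, one a steel T-bar; neither has a wooden handle.
- access_hole (a point): Mouth of the round 36 mm hole, centre, in the top of the fixed die, 117 mm above the table; z up. The 12 mm plate it pierces lies on the insert. Die 130 x 130 x 47 mm, on two green legs at its y edges; open fixed tray below, floor 8 mm above the table. Stem fully in: collar rests on the top, tip 25 mm below the die's underside. The loose plate with a square hole is not meant.
- insert: Stuck aluminium disc, diameter 60 mm, 25 mm high (lowest 9 mm taper to 52), about 180 g, in the die's pocket, open below. Origin at its underside's centre, z up; at the start its top is 13 mm below the die's top. Starting it takes 10 to 20 N of push; pushed down about 22 mm it drops onto the tray. A loose look-alike lies beside the die.
There are look-alikes about, which are no part of the job. There is more than one size of the part that bears access_hole; the job needs the larger. What is shaped like the drift but red is not meant.

How it is judged (in metres and radians):
At the end, for the whole second after the job is handed in: The insert rests on the tray (underside over 95 mm below the die's top, within 40 mm of the hole's axis); the drift stands at rest in the hole, upright to 10 degrees, collar on the die's top to 8 mm, within 15 mm of the hole's centre (z of insert in the frame of access_hole below -0.095 m and horizontal distance between insert and access_hole below 0.04 m and linear speed of each of insert, drift below 0.02 m/s and z of drift in the frame of access_hole between -0.008 and 0.008 m and horizontal distance between drift and access_hole below 0.015 m and angle between drift's own z axis and vertical below 0.18 rad); the robot touches nothing.
It also fails if it takes over 42 s, if anything falls off the work surface, if the arm or the gripper's body presses on something with over 40 N, if the wrist force passes 120 N, or if a joint passes its speed limit or range.

### The arm

A 6-joint arm with a two-finger parallel gripper is mounted at the origin on the work surface. World frame = base frame: x ahead of the robot, y to its left, z up, the work surface at z = 0. Lengths are in mm, angles in rad, forces in N, time in s.
With the tool pointing down it reaches from about 300 to 850 mm from the base axis. Payload 5.4 kg.
Tool frame: the origin (TCP) lies midway between the tips of the shut fingers; the grasp point (between the pads) lies 19 mm behind it; y points along the fingers, z is the direction in which the jaws open and shut, and the axes are right-handed (so a half turn about y gives the same grasp; the last joint's range is limited). The gripper opens to 85 mm and grips with 20 to 120 N. Pads are 22 mm wide; open, the fingers measure 114 mm over their backs; the gripper's body (76 mm by 85 mm) begins 54 mm behind the grasp point. The pads swing forward as they close: fully open they stand 13 mm farther back than shut.
Start: joints at [0.908, 0.158, 1.597, -0, 1.386, -0.21], TCP at [251.561, 517.033, 231.299] pointing down, gripper open.
Joint ranges: [-2.91, 2.91], [-0.94, 2.29], [0.18, 2.7], [-1.29, 4.43], [0.17, 2.64], [-3, 3]. Speed limits (rad/s): [2.57, 2.57, 3.14, 3.14, 3.14, 3.14].

### API

Orientations are given as a unit quaternion [x, y, z, w].
In Python, from bench import env gives the robot as it stands. The module is installed in compiled form; this text tells all that it offers.
- The arm moves only by the tool apply_moves, never from a script. Its argument "motion" is text: rows parted by semicolons, each of 7 numbers parted by spaces: the shift along the tool's x, y, z in mm, then the turn, a rotation vector about the tool's x, y, z in rad, then the closure in counts, from 0 (fully open) to 255 (shut). A call has 1 to 8 rows; each row shifts and turns the commanded pose from where the row before left it, along the tool's axes as they then stand; what a row does not reach is not made up. A row lasts 1/8 s, in which the tool goes at most 62.5 mm and 10.7 degrees, less where a joint would pass 70% of its speed; a pose out of reach is approached as far as the arm can. A call with a gripper value outside its range is refused whole. The fingers move at their own pace and stop on an object; "newtons" is the grip in N (left out, the last holds). Time passes only in rows, so rows that do not move let the fingers close. It gives the time, the measured TCP pose, the force and the opening at its end, in the units of the state.
- env.sense(): the state, without advancing time (a new reading comes with each control period).
- env.camera(name): name is "scene" or "top" or "wrist"; returns the picture (480x640x3 uint8, blue, green, red); there is no depth.
- env.calibration(name): a dict with "mtx" (3x3 intrinsics, pixels), "position" and "rotation" of the camera in the world. Camera axes: x right, y up, looking along -z (the intrinsics and any distortion apply to the point x, -y, -z); pixel columns grow to the right and rows downward; lengths in mm; the calibration is good to about 2 mm. A picture is of the moment at which its call begins: read the wrist's pose just before it. calibration takes no time and is no camera call; for the wrist camera it gives the pose at the moment of the call.
- env.hand_in(): hands the job in, once; it reports no verdict.
The state is a dict: "clock": time; "q": joint angles; "qd": joint speeds; "effort": joint torques, N m; "eef_pos": TCP position; "ee_rot": TCP orientation; "force": force on the tool from outside, world axes, zero at the start; "torque": the same for the moment, N m; "finger_gap": finger opening in mm.
Only numpy, scipy, OpenCV 4.12 (cv2) and the standard library are available. Lean on these libraries where they do the work, as an engineer would, in place of code of your own. Each camera call takes 0.05 s, during which the arm holds its last target.

## Working session

There is one attempt and no reset: what is moved stays moved. The work goes in short steps, Python scripts to look and compute and a tool call to move; the robot and the scene stay as the last step left them, time stands still between calls to the robot, and variables do not carry over. Pictures are saved under pics/ and viewed, and the job is handed in when it is done.

Besides the shell and the picture viewer there is one more tool, called after "Call:" as name(argument=value, ...), one argument or row to a line, values as JSON. apply_moves: Moves the arm, as the interface text tells. Its arguments: {"type":"object","properties":{"motion":{"type":"string"},"newtons":{"type":"number"}},"required":["motion"]}

```bash
mkdir -p pics; ls; python3 - <<'E'
from bench import env
import cv2,json,numpy as np
print(env.sense())
for n in ("scene","top","wrist"):
    c=env.calibration(n); print(n,c)
    cv2.imwrite(f"pics/{n}0.png",env.camera(n))
E
```

```text
pics
{'clock': 0.0, 'q': array([ 9.07886213e-01,  1.59077994e-01,  1.59826535e+00, -7.97311044e-06,
        1.38618866e+00, -2.10116669e-01]), 'qd': array([ 0.0010089 ,  0.00032237, -0.00313999, -0.00101189, -0.00089324,
       -0.000415  ]), 'effort': array([ 2.32428047e-04, -3.95989680e+01, -3.31429660e+01, -2.62901231e-04,
        8.32830177e-03,  4.00267510e-06]), 'eef_pos': array([251.19480966, 516.54808946, 230.28405505]), 'ee_rot': array([ 0.68968484, -0.1590094 ,  0.15843465, -0.68843976]), 'force': array([-0.94815275,  0.67538199, -0.59444706]), 'torque': array([ 0.0152021 ,  0.03634223, -0.00497008]), 'finger_gap': 85.71712015201062}
scene {'mtx': array([[525.77885831,   0.        , 305.42341028],
       [  0.        , 525.77885831, 247.32204545],
       [  0.        ,   0.        ,   1.        ]]), 'position': array([1115.85939877,  156.18108001,  894.52100678]), 'rotation': array([0.20006233, 0.26411624, 0.76723145, 0.54915715])}
top {'mtx': array([[492.36333906,   0.        , 315.70760888],
       [  0.        , 492.36333906, 238.17558777],
       [  0.        ,   0.        ,   1.        ]]), 'position': array([ 332.11646093,   -9.3600397 , 1025.60135986]), 'rotation': array([ 0.06832644, -0.06558471, -0.70207959,  0.7057722 ])}
wrist {'mtx': array([[400.420105  ,   0.        , 313.07079754],
       [  0.        , 400.420105  , 246.10459707],
       [  0.        ,   0.        ,   1.        ]]), 'position': array([189.78827151, 545.70312699, 373.36001253]), 'rotation': array([-0.11456866, -0.0712041 ,  0.52579611,  0.83984668])}
```

View pics/scene0.png

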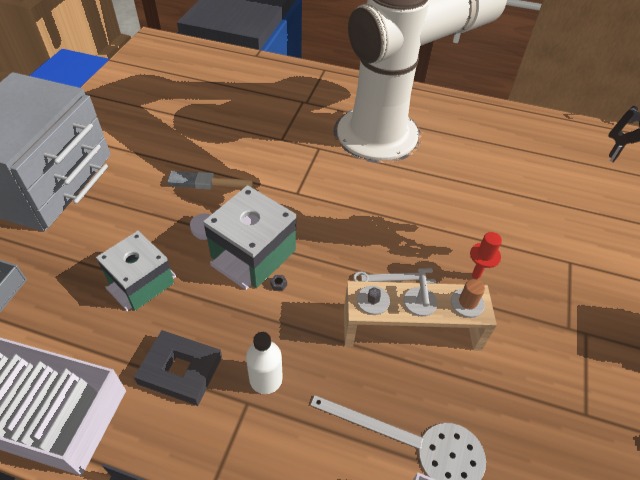

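View pics/top0.png

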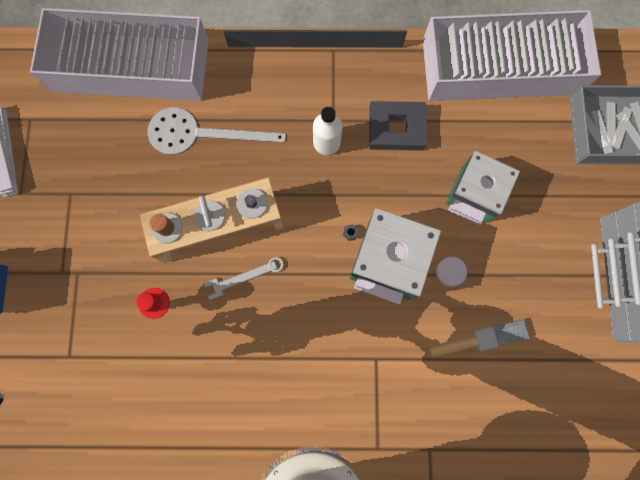

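View pics/wrist0.png

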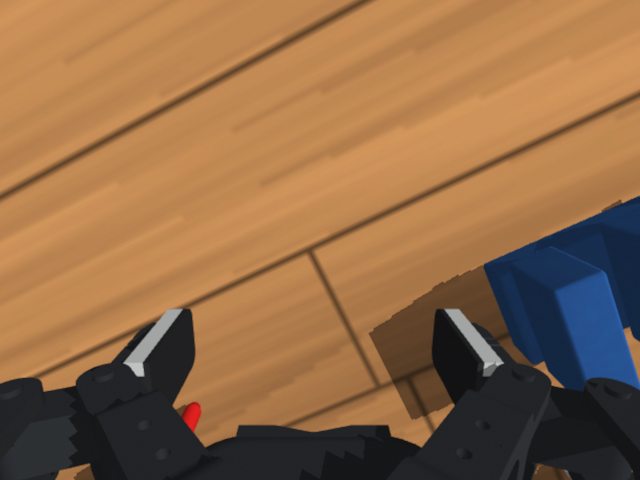

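The wooden-handled drift is at top (160,225) / scene (473,293). The red look-alike is at top (153,302) and the hex and T-bar tools are at (250,203) and (208,213). The dies are the large one at top (398,251) and the smaller one at (487,182). The insert look-alike is at (452,271). I'll enlarge these to confirm and pick pixels.

```bash
python3 - <<'E'
import cv2,numpy as np
t=cv2.imread("pics/top0.png");s=cv2.imread("pics/scene0.png")
def g(im,x,y,w,h,k):
    c=cv2.resize(im[y:y+h,x:x+w],None,fx=k,fy=k,interpolation=cv2.INTER_CUBIC)
    for i in range(0,w,10):
        cv2.putText(c,str(x+i),(i*k,8),0,.3,(0,255,255),1);cv2.line(c,(i*k,10),(i*k,14),(0,255,255),1)
    for i in range(0,h,10): cv2.putText(c,str(y+i),(0,i*k+4),0,.3,(0,255,255),1)
    return c
a=np.vstack([g(t,135,175,80,60*1,5)[:300],])
A=np.hstack([g(t,135,180,80,60,5),g(t,360,215,80,60,5)])
B=np.hstack([g(s,440,260,80,60,5),g(s,205,185,80,60,5)])
cv2.imwrite("pics/crop.png",np.vstack([A,B]))
E
```

```text
(no output)
```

View pics/crop.png

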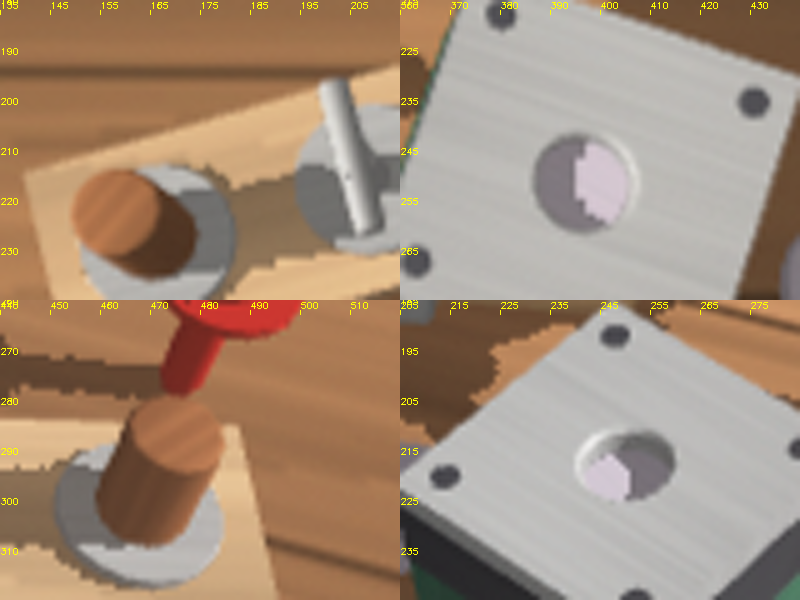

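```bash
cat > h.py <<'E'
from bench import env
import numpy as np
from scipy.spatial.transform import Rotation as R
def ray(c,uv):
    K=c["mtx"];d=np.array([(uv[0]-K[0,2])/K[0,0],-(uv[1]-K[1,2])/K[1,1],-1.])
    d=R.from_quat(c["rotation"]).apply(d);return np.array(c["position"]),d/np.linalg.norm(d)
def tri(obs):
    A=np.zeros((3,3));b=np.zeros(3);rs=[ray(c,u) for c,u in obs]
    for p,d in rs:
        P=np.eye(3)-np.outer(d,d);A+=P;b+=P@p
    x=np.linalg.solve(A,b);return x,[np.linalg.norm(np.cross(x-p,d)) for p,d in rs]
def atz(c,uv,z):
    p,d=ray(c,uv);return p+d*(z-p[2])/d[2]
E
python3 - <<'E'
from h import *
np.set_printoptions(precision=1,suppress=True)
T=env.calibration("top");S=env.calibration("scene")
print("handle top",tri([(T,(158.2,222.6)),(S,(475.4,287))]))
print("hole",tri([(T,(397.2,251.6)),(S,(250,218.2))]))
for n,u,z in [("handle",(158.2,222.6),151),("hole",(397.2,251.6),117),("collarD",(166.5,228.5),101),("collarT",(209.5,215.5),101),("hexcollar",(252,203.5),101)]:print(n,atz(T,u,z))
for n,u,z in [("handle",(475.4,287),151),("hole",(250,218.2),117),("hexcollar",(374,300),101),("Dcollar",(468.3,302.5),101)]:print(n,"scene",atz(S,u,z))
from scipy.spatial.transform import Rotation as R
s=env.sense();print(R.from_quat(s["ee_rot"]).as_matrix())
E
```

```text
handle top (array([528.8, 284. , 144.8]), [np.float64(0.285280815451348), np.float64(0.2852808154513716)])
hole (array([ 482.6, -158.3,  111.3]), [np.float64(0.38809329816012994), np.float64(0.3880932981601105)])
handle [527.5 281.6 151. ]
hole [ 481.7 -157.7  117. ]
collarD [527.1 281.5 101. ]
collarT [553.2 200.  101. ]
hexcollar [577.5 118.7 101. ]
handle scene [533.6 283.2 151. ]
hole scene [ 487.2 -155.6  117. ]
hexcollar scene [583.1 122.1 101. ]
Dcollar scene [532.7 283.8 101. ]
[[ 0.9 -0.   0.4]
 [-0.4 -0.   0.9]
 [-0.  -1.  -0. ]]
```

Both cameras have handle and hole consistent (heights within 6 mm of 151/117, x bias about 5 mm), so I'll refine with the wrist camera. The red look-alike is about 100 mm away from the drift. Next I plan the approach.

```bash
cat >> h.py <<'E'
def plan(target,zang,n,pos=None,rot=None,grip=0):
    """target TCP world pos, zang = world heading of tool z (rad), n rows"""
    s=env.sense();p=np.array(s["eef_pos"] if pos is None else pos);M=R.from_quat(s["ee_rot"]) if rot is None else rot
    z=np.array([np.cos(zang),np.sin(zang),0]);y=np.array([0,0,-1.]);x=np.cross(y,z)
    G=R.from_matrix(np.c_[x,y,z]); rv=(M.inv()*G).as_rotvec()/n
    d=(np.array(target)-p)/n; out=[]
    for i in range(n):
        l=M.inv().apply(d); out.append(" ".join(f"{v:.1f}" for v in l)+" "+" ".join(f"{v:.4f}" for v in rv)+f" {grip}"); M=M*R.from_rotvec(rv)
    print("; ".join(out)); print(np.linalg.norm(d),np.degrees(np.linalg.norm(rv)))
E
python3 - <<'E'
from h import *
plan((530,283,250),np.arctan2(.296,.955),8)
T=env.calibration("top");print(atz(T,(153,302),50))
E
```

```text
44.1 -2.4 -11.0 0.0002 0.1022 0.0000 0; 45.0 -2.4 -6.5 0.0002 0.1022 0.0000 0; 45.4 -2.4 -1.8 0.0002 0.1022 0.0000 0; 45.4 -2.4 2.8 0.0002 0.1022 0.0000 0; 44.9 -2.4 7.4 0.0002 0.1022 0.0000 0; 43.9 -2.4 11.9 0.0002 0.1022 0.0000 0; 42.4 -2.4 16.4 0.0002 0.1022 0.0000 0; 40.5 -2.4 20.6 0.0002 0.1022 0.0000 0
45.53012764948212 5.8541511087574625
[389.7325957  314.92272818  50.        ]
```

Call:
apply_moves(
  motion="44 -2.4 -11 0 0.102 0 0; 45 -2.4 -6.5 0 0.102 0 0; 45.4 -2.4 -1.8 0 0.102 0 0; 45.4 -2.4 2.8 0 0.102 0 0; 45 -2.4 7.4 0 0.102 0 0; 44 -2.4 12 0 0.102 0 0; 42.4 -2.4 16.4 0 0.102 0 0; 40.5 -2.4 20.6 0 0.102 0 0",
)

```text
clock: 1.15
eef_pos: [531.4, 282.3, 250.2]
ee_rot: [0.569, -0.42, 0.42, -0.569]
force: [-0.5, 0.4, 1.0]
finger_gap: 85.4
```

```bash
python3 - <<'E'
from h import *
import cv2
s=env.sense();print(s["clock"],s["eef_pos"],R.from_quat(s["ee_rot"]).as_matrix().round(3),s["qd"].round(3))
c=env.calibration("wrist");print(c)
cv2.imwrite("pics/w1.png",env.camera("wrist"))
E
```

```text
1.15 [531.39409306 282.32699591 250.1950016 ] [[ 0.294 -0.001  0.956]
 [-0.956 -0.     0.294]
 [-0.    -1.    -0.001]] [-0.529  0.314 -0.399  0.001  0.085  0.282]
{'mtx': array([[400.420105  ,   0.        , 313.07079754],
       [  0.        , 400.420105  , 246.10459707],
       [  0.        ,   0.        ,   1.        ]]), 'position': array([510.92780075, 346.4030072 , 393.1422962 ]), 'rotation': array([-0.13327666, -0.01995654,  0.14767659,  0.97981156])}
```

View pics/w1.png

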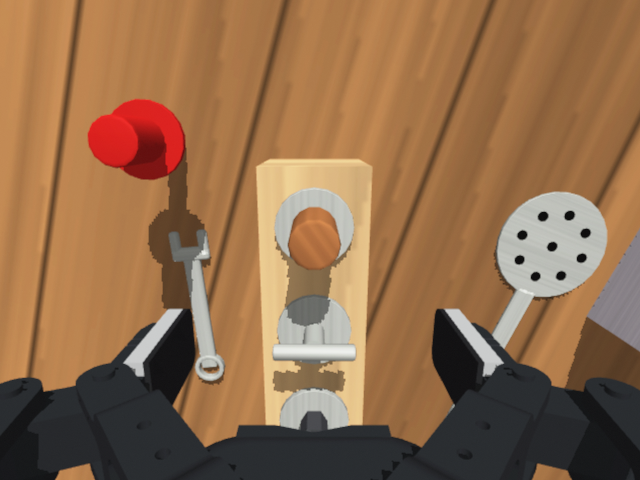

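The wrist view shows the wooden handle's top at about (315,245), the T-bar at (314,352), and the red look-alike off to the left at (115,140). The arm was still settling, so I'll hold still and then measure from there.

Call:
apply_moves(
  motion="0 0 0 0 0 0 0; 0 0 0 0 0 0 0",
)

```text
clock: 1.45
eef_pos: [529.7, 284.1, 250.1]
ee_rot: [0.57, -0.419, 0.418, -0.57]
force: [-0.1, 0.5, -1.5]
finger_gap: 85.4
```

```bash
python3 - <<'E'
from h import *
import cv2
np.set_printoptions(precision=2,suppress=True)
s=env.sense();c=env.calibration("wrist");print(s["eef_pos"],s["qd"])
im=env.camera("wrist");cv2.imwrite("pics/w2.png",im)
def pr(c,p):
    v=R.from_quat(c["rotation"]).inv().apply(np.array(p)-c["position"]);K=c["mtx"];return K[0,0]*v[0]/-v[2]+K[0,2],K[1,1]*v[1]/v[2]+K[1,2]
print(pr(c,s["eef_pos"]))
x,y=255,150
k=cv2.resize(im[y:y+150,x:x+120],None,fx=4,fy=4,interpolation=cv2.INTER_CUBIC)
for i in range(0,120,10): cv2.putText(k,str(x+i),(i*4,10),0,.3,(0,0,0),1);cv2.line(k,(i*4,12),(i*4,599),(80,80,80),1) if i%20==0 else 0
for i in range(0,150,10): cv2.putText(k,str(y+i),(0,i*4+4),0,.3,(0,0,0),1);cv2.line(k,(0,i*4),(479,i*4),(80,80,80),1) if i%20==0 else 0
cv2.imwrite("pics/w2c.png",k)
E
```

```text
[529.66 284.12 250.09] [ 0.01 -0.01  0.   -0.   -0.    0.  ]
(np.float64(314.86369022848237), np.float64(314.5682256822999))
```

View pics/w2c.png

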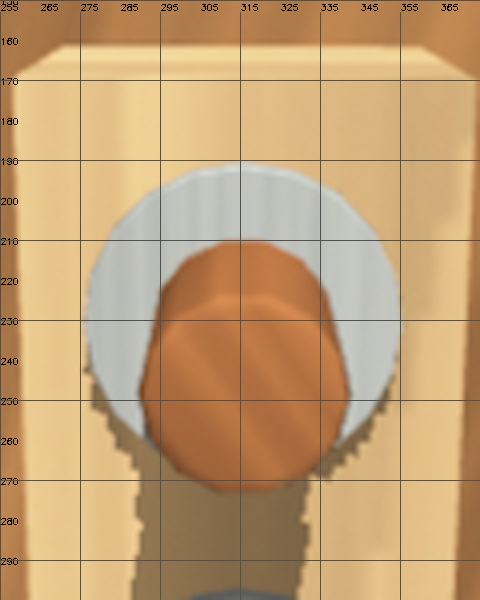

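```bash
python3 - <<'E'
from h import *
np.set_printoptions(precision=1,suppress=True)
c=env.calibration("wrist");T=env.calibration("top");S=env.calibration("scene")
u=(316.2,248.2)
print(atz(c,u,151),atz(c,u,145),tri([(c,u),(T,(158.2,222.6))]),tri([(c,u),(S,(475.4,287))]),tri([(c,u),(S,(475.4,287)),(T,(158.2,222.6))]))
print(atz(c,(315.5,230),101))
s=env.sense()
ta=np.array([530.3,283.2]);print("tool delta",R.from_quat(s["ee_rot"]).inv().apply(np.r_[ta,250]-s["eef_pos"]))
E
```

```text
[531.1 283.5 151. ] [531.6 281.9 145. ] (array([530. , 282.8, 146.8]), [np.float64(1.5430941267458713), np.float64(1.5430941267459344)]) (array([531.5, 283.3, 148.7]), [np.float64(0.3986629761104468), np.float64(0.39866297611043644)]) (array([530.1, 283.2, 146.7]), [np.float64(1.61330625181095), np.float64(0.7578727570346823), np.float64(1.5731203904248376)])
[530.9 283.5 101. ]
tool delta [1.3 0.2 0.3]
```

Three rays agree: handle axis at (531, 283.4), top at about 149 against the expected 151. I'll descend 140 mm and grip.

Call:
apply_moves(
  motion="1 35 1 0 0 0 0; 0 35 0 0 0 0 0; 0 35 0 0 0 0 0; 0 25 0 0 0 0 0; 0 10 0 0 0 0 0; 0 0 0 0 0 0 0",
  newtons=80,
)

```text
clock: 2.25
eef_pos: [531.2, 283.3, 110.4]
ee_rot: [0.57, -0.419, 0.419, -0.57]
force: [1.1, -0.0, 0.3]
finger_gap: 85.3
```

Call:
apply_moves(
  motion="0 0 0 0 0 0 255; 0 0 0 0 0 0 255; 0 0 0 0 0 0 255; 0 0 0 0 0 0 255",
  newtons=80,
)

```text
clock: 2.75
eef_pos: [532.6, 283.0, 111.6]
ee_rot: [-0.569, 0.419, -0.42, 0.57]
force: [0.5, -0.4, 4.4]
finger_gap: 32.2
```

```bash
python3 - <<'E'
from h import *
import cv2
s=env.sense();print(s["finger_gap"],s["eef_pos"],s["force"])
cv2.imwrite("pics/w3.png",env.camera("wrist"))
E
```

```text
32.244470295171865 [532.57829951 283.01238077 111.60052644] [ 0.53109369 -0.3872372   4.41565568]
```

View pics/w3.png

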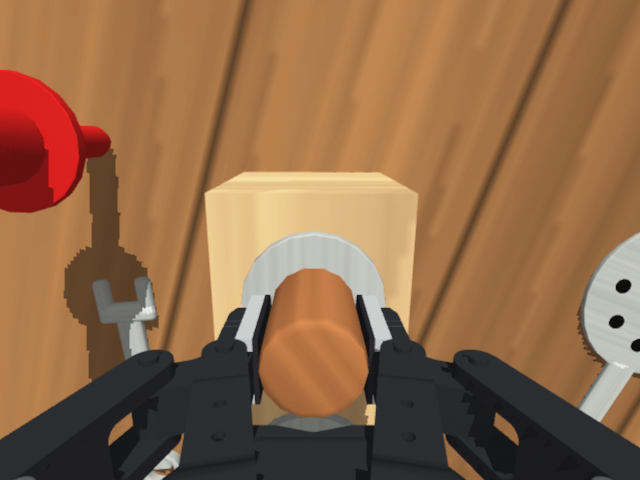

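The drift is gripped (gap 32, handle between the pads). I'll lift it straight up and then travel past the die so the wrist camera can see the hole.

Call:
apply_moves(
  motion="0 -10 0 0 0 0 255; 0 -30 0 0 0 0 255; 0 -35 0 0 0 0 255; 0 -35 0 0 0 0 255; 0 -35 0 0 0 0 255; 0 -10 0 0 0 0 255; 0 0 0 0 0 0 255",
)

```text
clock: 3.68
eef_pos: [531.7, 282.8, 265.2]
ee_rot: [0.57, -0.419, 0.419, -0.569]
force: [0.6, -0.4, -2.1]
finger_gap: 32.7
```

```bash
python3 - <<'E'
from h import *
import cv2
s=env.sense();print(s["finger_gap"],s["eef_pos"],s["force"],s["q"])
cv2.imwrite("pics/s4.png",env.camera("scene"))
E
```

```text
32.711364694268404 [531.69910598 282.77992659 265.19246968] [ 0.56983175 -0.35883578 -2.12440108] [ 2.88355760e-01  2.07810116e-01  1.47379340e+00  6.98850745e-06
  1.46013580e+00 -1.36478930e-02]
```

View pics/s4.png

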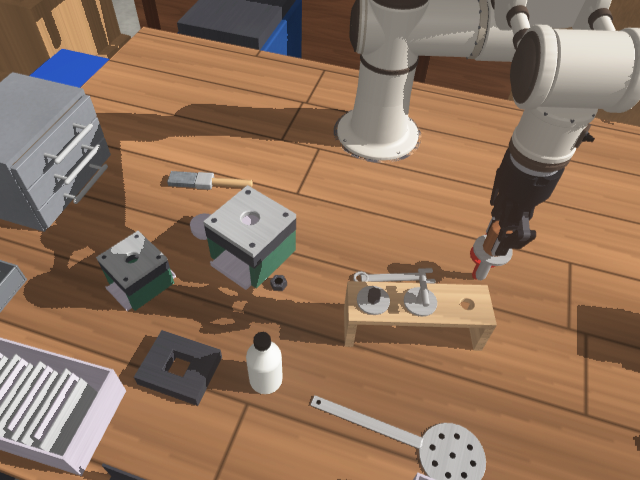

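The rack hole at (468,303) is empty and the drift hangs from the gripper at (490,250). Travelling now.

Call:
apply_moves(
  motion="26 0 -11 0 0 0 255; 52 0 -21 0 0 0 255; 52 0 -21 0 0 0 255; 52 0 -22 0 0 0 255; 52 0 -22 0 0 0 255; 52 0 -21 0 0 0 255; 52 0 -22 0 0 0 255; 52 0 -22 0 0 0 255",
)

```text
clock: 4.72
eef_pos: [491.8, -139.0, 263.3]
ee_rot: [0.57, -0.42, 0.418, -0.569]
force: [0.6, -0.3, -1.5]
finger_gap: 32.6
```

Call:
apply_moves(
  motion="48 0 -19 0 0 0 255; 26 0 -11 0 0 0 255; 0 0 0 0 0 0 255; 0 0 0 0 0 0 255; 0 0 0 0 0 0 255",
)

```text
clock: 5.35
eef_pos: [486.5, -216.1, 264.9]
ee_rot: [-0.57, 0.419, -0.418, 0.57]
force: [-0.4, -0.8, -0.9]
finger_gap: 32.5
```

```bash
python3 - <<'E'
from h import *
import cv2
s=env.sense();print(s["finger_gap"],s["eef_pos"],s["qd"].round(3))
cv2.imwrite("pics/w5.png",env.camera("wrist"))
E
```

```text
32.470751085035175 [ 486.48826194 -216.05233573  264.91479752] [ 0.003 -0.003 -0.006 -0.001 -0.002 -0.002]
```

View pics/w5.png

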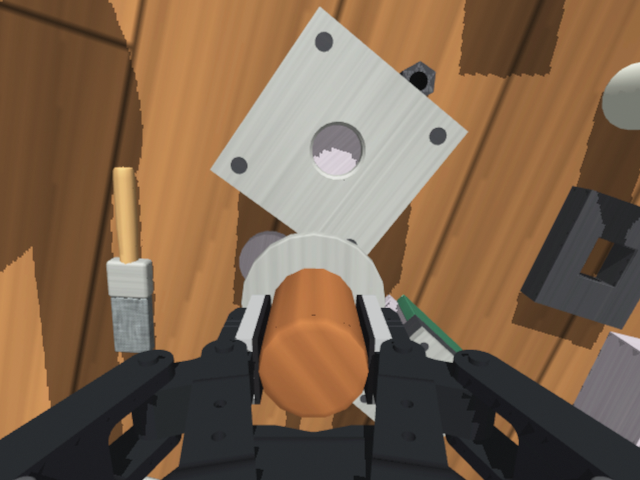

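The wrist view shows the large die's hole at about (337.5,150), with the die's screws clear. I'll compute the hole and the move to it.

```bash
python3 - <<'E'
from h import *
np.set_printoptions(precision=1,suppress=True)
c=env.calibration("wrist");T=env.calibration("top");S=env.calibration("scene")
u=(337.5,150.5)
print(atz(c,u,117),tri([(c,u),(T,(397.2,251.6))]),tri([(c,u),(S,(250,218.2))]))
s=env.sense();h=atz(c,u,117)[:2];print("tool delta",R.from_quat(s["ee_rot"]).inv().apply(np.r_[h,265]-s["eef_pos"]))
E
```

```text
[ 485.4 -157.   117. ] (array([ 484.5, -158. ,  109.3]), [np.float64(1.7297173092846723), np.float64(1.7297173092846854)]) (array([ 485.4, -156.7,  114.7]), [np.float64(0.27306016246521986), np.float64(0.2730601624652462)])
tool delta [-56.8   0.2  16.6]
```

Hole at (485.4, -157) and about 115 high, which agrees with the 117 given. Going over it.

Call:
apply_moves(
  motion="-14 0 4 0 0 0 255; -28 0 8.5 0 0 0 255; -14 10 4 0 0 0 255; 0 25 0 0 0 0 255; 0 12 0 0 0 0 255; 0 0 0 0 0 0 255; 0 0 0 0 0 0 255",
  newtons=120,
)

```text
clock: 6.28
eef_pos: [486.0, -159.3, 219.3]
ee_rot: [-0.569, 0.419, -0.42, 0.569]
force: [0.3, 0.3, -1.3]
finger_gap: 32.0
```

```bash
python3 - <<'E'
from h import *
import cv2
s=env.sense();print(s["finger_gap"],s["eef_pos"],s["qd"].round(3),s["force"])
a=env.camera("wrist");b=env.camera("scene");t=env.camera("top")
z=lambda im,x,y:cv2.resize(im[y:y+150,x:x+130],None,fx=3,fy=3,interpolation=cv2.INTER_CUBIC)
b=z(b,190,130);t=z(t,340,180)
cv2.imwrite("pics/w6.png",a);cv2.imwrite("pics/s6.png",np.hstack([b,t]))
E
```

```text
31.998350411620795 [ 485.99710242 -159.29152713  219.26026024] [-0.001 -0.005 -0.008 -0.     0.001 -0.001] [ 0.32235935  0.2615342  -1.31669654]
```

View pics/w6.png

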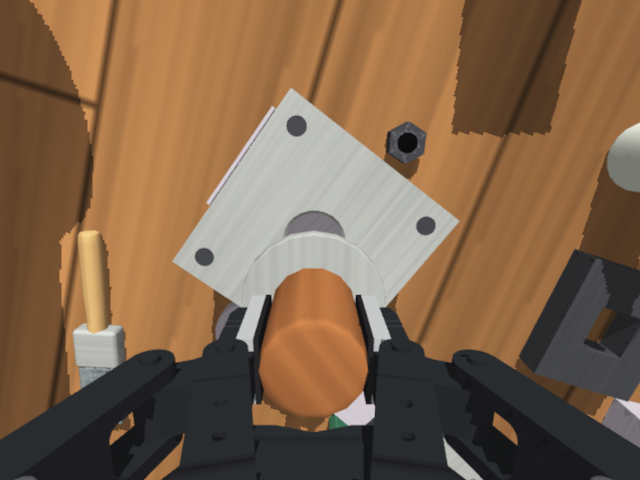

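View pics/s6.png

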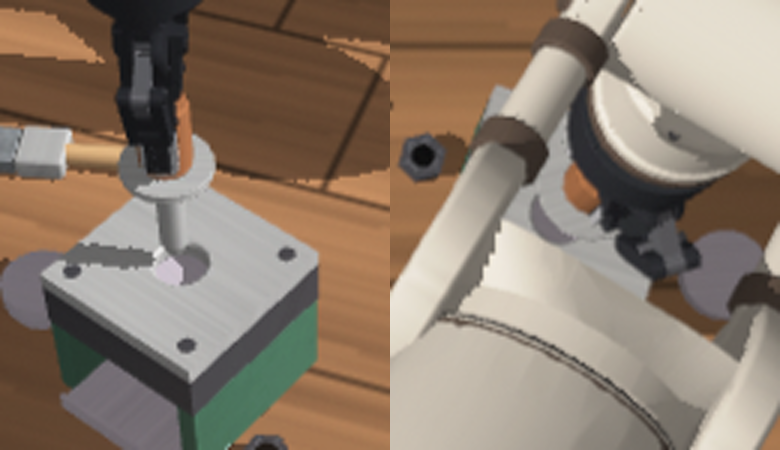

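The stem tip is over the hole, with the drift upright. A small correction in y, then enter the hole and start pressing.

Call:
apply_moves(
  motion="-1.3 8 0 0 0 0 255; 0 8 0 0 0 0 255; 0 4 0 0 0 0 255; 0 4 0 0 0 0 255; 0 3 0 0 0 0 255; 0 3 0 0 0 0 255",
)

```text
clock: 7.18
eef_pos: [485.7, -158.2, 190.3]
ee_rot: [0.57, -0.418, 0.42, -0.569]
force: [-5.0, 1.5, 14.4]
finger_gap: 31.9
```

Call:
apply_moves(
  motion="0 3 0 0 0 0 255; 0 3 0 0 0 0 255; 0 3 0 0 0 0 255; 0 3 0 0 0 0 255",
)

```text
clock: 7.68
eef_pos: [486.2, -158.3, 178.7]
ee_rot: [-0.57, 0.418, -0.42, 0.57]
force: [-2.0, 1.9, 7.5]
finger_gap: 31.8
```

Contact came at the expected height with about 14 N, and the insert is moving. Continuing down.

Call:
apply_moves(
  motion="0 4 0 0 0 0 255; 0 4 0 0 0 0 255; 0 4 0 0 0 0 255; 0 4 0 0 0 0 255; 0 5 0 0 0 0 255; 0 5 0 0 0 0 255; 0 5 0 0 0 0 255; 0 5 0 0 0 0 255",
)

```text
clock: 8.68
eef_pos: [485.2, -157.7, 140.1]
ee_rot: [-0.57, 0.419, -0.419, 0.57]
force: [-0.1, 0.3, -0.7]
finger_gap: 31.9
```

```bash
python3 - <<'E'
from h import *
import cv2
s=env.sense();print(s["eef_pos"],s["force"],s["torque"])
b=env.camera("scene")
cv2.imwrite("pics/s7.png",cv2.resize(b[130:310,160:340],None,fx=3,fy=3,interpolation=cv2.INTER_CUBIC))
E
```

```text
[ 485.16329866 -157.65270751  140.08414524] [-0.11218162  0.31856476 -0.72969291] [-0.07686791  0.04467751  0.0045495 ]
```

View pics/s7.png

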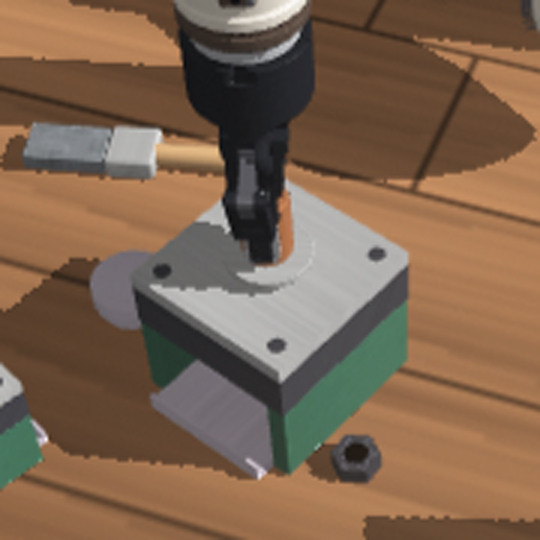

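The force has fallen to about 0, so the insert looks freed. The collar is just above the die top, so I'll press the rest of the way home in small steps.

Call:
apply_moves(
  motion="0 2 0 0 0 0 255; 0 2 0 0 0 0 255; 0 1.5 0 0 0 0 255; 0 1.5 0 0 0 0 255; 0 0 0 0 0 0 255",
)

```text
clock: 9.35
eef_pos: [485.3, -157.8, 133.7]
ee_rot: [0.57, -0.419, 0.419, -0.57]
force: [-1.0, 0.4, -0.1]
finger_gap: 31.7
```

Call:
apply_moves(
  motion="0 1 0 0 0 0 255; 0 0.5 0 0 0 0 255; 0 0.5 0 0 0 0 255; 0 0 0 0 0 0 255",
)

```text
clock: 9.85
eef_pos: [485.5, -157.9, 133.7]
ee_rot: [0.57, -0.419, 0.419, -0.569]
force: [-6.4, 3.5, 14.1]
finger_gap: 32.1
```

The collar is seated: 14 N with z stopped at 133.7, against 133.6 predicted. I'll unload, open and retreat.

Call:
apply_moves(
  motion="0 -1.5 0 0 0 0 255; 0 0 0 0 0 0 0; 0 0 0 0 0 0 0; 0 0 0 0 0 0 0; 0 0 0 0 0 0 0; 0 0 0 0 0 0 0",
)

```text
clock: 10.6
eef_pos: [485.2, -157.7, 132.9]
ee_rot: [0.57, -0.419, 0.419, -0.57]
force: [0.3, 0.4, -0.8]
finger_gap: 85.4
```

Call:
apply_moves(
  motion="0 -10 0 0 0 0 0; 0 -20 0 0 0 0 0; 0 -30 0 0 0 0 0; 0 -40 0 0 0 0 0; 0 -30 0 0 0 0 0; 30 0 0 0 0 0 0; 45 0 0 0 0 0 0; 0 0 0 0 0 0 0",
)

```text
clock: 11.6
eef_pos: [507.8, -231.5, 263.5]
ee_rot: [0.569, -0.42, 0.42, -0.569]
force: [-0.1, 0.1, 0.6]
finger_gap: 85.3
```

Call:
apply_moves(
  motion="-20 -10 -50 0 0 0 0; -20 0 -50 0 0 0 0; -20 0 -50 0 0 0 0; 0 0 -40 0 0 0 0; 0 0 0 0 0 0 0",
)

```text
clock: 12.22
eef_pos: [306.9, -228.4, 273.5]
ee_rot: [0.569, -0.419, 0.42, -0.569]
force: [0.2, -0.7, -0.3]
finger_gap: 85.4
```

```bash
python3 - <<'E'
from h import *
import cv2
s=env.sense();print(s["clock"],s["eef_pos"],s["force"],s["finger_gap"],s["qd"].round(3))
b=env.camera("scene");t=env.camera("top");a=env.camera("wrist")
z=lambda im,x,y:cv2.resize(im[y:y+150,x:x+100],None,fx=4,fy=4,interpolation=cv2.INTER_CUBIC)
cv2.imwrite("pics/s8.png",np.hstack([z(b,200,150),z(t,345,180)]));cv2.imwrite("pics/w8.png",a)
E
```

```text
12.225 [ 306.8883154  -228.37231608  273.51674572] [ 0.19652252 -0.73143992 -0.2500512 ] 85.43993009352494 [ 0.046  0.051 -0.04   0.021 -0.018  0.031]
```

View pics/s8.png

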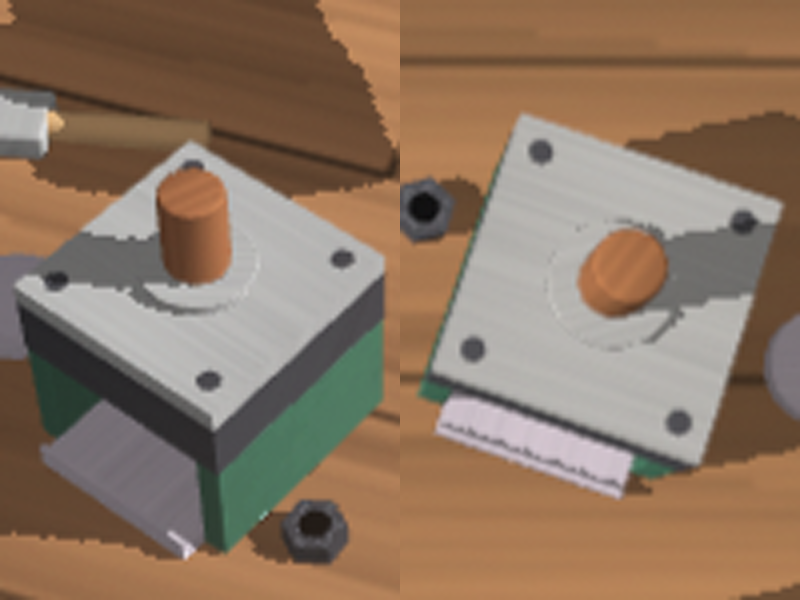

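View pics/w8.png

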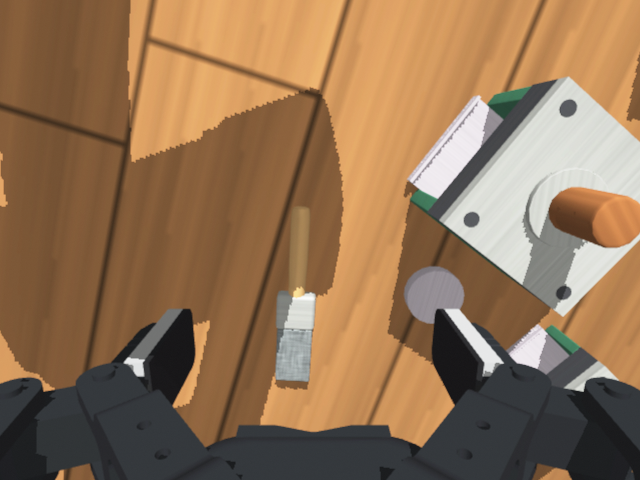

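The drift stands upright with its collar flat on the die, and the gripper is clear. The insert can't be seen from these views, so I'll take a low look under the die with the wrist camera from the base side. There is plenty of time.

Call:
apply_moves(
  motion="-20 20 6 0 0 0 0; -20 40 6 0 0 0 0; -20 40 6 0 0 0 0; 0 40 0 0 0 0 0; 0 30 0 0.13 0 0 0; 0 10 0 0.13 0 0 0; 0 0 0 0 0 0 0",
)

```text
clock: 13.25
eef_pos: [307.9, -165.0, 92.0]
ee_rot: [-0.49, 0.363, -0.47, 0.638]
force: [0.1, -0.7, 0.7]
finger_gap: 85.2
```

```bash
python3 - <<'E'
from h import *
import cv2
s=env.sense();print(s["clock"],s["eef_pos"],s["q"].round(2),s["qd"].round(3))
c=env.calibration("wrist");a=env.camera("wrist")
def pr(c,p):
    v=R.from_quat(c["rotation"]).inv().apply(np.array(p)-c["position"]);K=c["mtx"];return K[0,0]*v[0]/-v[2]+K[0,2],K[1,1]*v[1]/v[2]+K[1,2]
print(c["position"],pr(c,(485.4,-157,33)),pr(c,(485.4,-157,8)))
cv2.imwrite("pics/w9.png",a)
E
```

```text
13.25 [ 307.8727799  -164.97157681   92.03469155] [-1.09 -0.49  2.47  0.28  1.13 -1.51] [ 0.059  0.011 -0.069 -0.044  0.002  0.064]
[ 252.5796471  -112.06639128  230.44519783] (np.float64(542.1943935966674), np.float64(310.7738764588322)) (np.float64(514.7962058223507), np.float64(296.6924635058576))
```

View pics/w9.png

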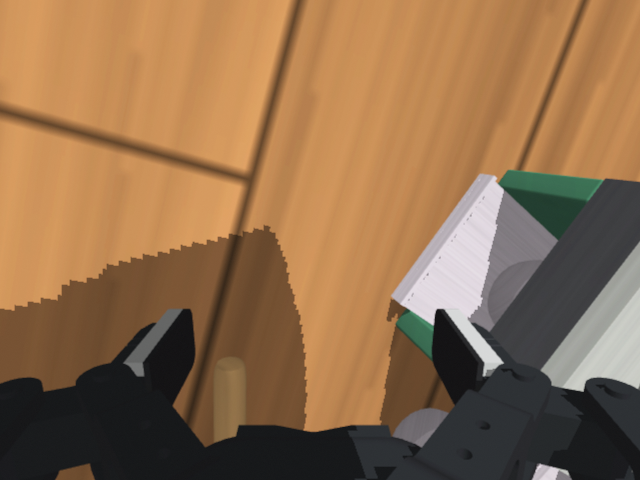

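The wrist view shows the disc on the tray under the die, its rounded edge at (488–545, 262–320). I'll check its outline against a flat disc on the hole's axis before handing in.

```bash
python3 - <<'E'
from h import *
import cv2
c=env.calibration("wrist");a=cv2.imread("pics/w9.png")
def pr(p):
    v=R.from_quat(c["rotation"]).inv().apply(np.array(p)-c["position"]);K=c["mtx"];return K[0,0]*v[0]/-v[2]+K[0,2],K[1,1]*v[1]/v[2]+K[1,2]
x,y=400,180
k=cv2.resize(a[y:y+170,x:x+220],None,fx=3.5,fy=3.5,interpolation=cv2.INTER_CUBIC)
for z,col in((33,(0,0,255)),(8,(0,255,0))):
    P=[(np.array(pr((485.4+30*np.cos(t),-157+30*np.sin(t),z)))-(x,y))*3.5 for t in np.linspace(0,6.3,80)]
    cv2.polylines(k,[np.int32(P)],True,col,1)
cv2.imwrite("pics/w9c.png",k)
E
```

```text
(no output)
```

View pics/w9c.png

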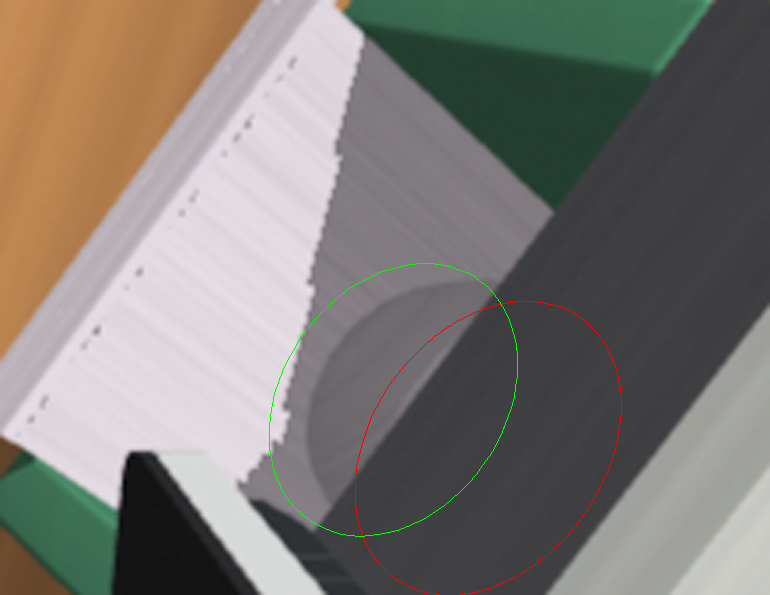

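The outline matches a disc lying flat on the tray: its 52 mm foot sits just inside the green 60 mm floor circle, and its top edge is on the red one. Handing in.

```bash
python3 -c "
from bench import env
print(env.hand_in()); s=env.sense(); print(s['clock'],s['force'])"
```

```text
the job is handed in; nothing more can be done
None
the job is handed in; nothing more can be done
```

I took the wooden-handled drift from the rack's end hole and pressed it home in the large green-legged die. The insert dropped onto the tray. I then let go of the drift, backed the gripper off and handed the job in at about 13.3 s. It reports no verdict.

**Last checks**
- **Seating:** the collar touched the die top at a tool height of 133.7 mm, against 133.6 predicted, and I stopped at 14 N. The scene and top views show the drift upright with its collar flat on the die.
- **Insert:** the push reached about 14 N in the readings and fell to zero once the insert was free. A low wrist-camera view shows it lying flat on the tray. Its outline lies close to that of a disc on the hole's axis.
- **Gripper:** it was fully open and clear of everything, with force readings under 1 N.

**Disagreements:** the scene and top cameras differed by about 5 mm in x, and together they read heights about 6 mm low. I took the final positions from the wrist camera, which agreed with the scene camera to within about 1 mm in plan and 2–3 mm in height.

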